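# Draw the injection-pump plunger part-way and hold it for the slide test

### The job

Get this injection pump ready for its slide test: lift the yellow dust cap off the pump and set it down in a free spot of the aluminium parts tray, then grip the bare plunger and draw it about 30 mm out along its bore, straight in line with the bore and without forcing it sideways. Do not pull it right out: finish still gripping the plunger and holding it still at about 30 mm, ready to be let go for the test. Do not drop the cap, and leave the other parts and tools where they lie.

Things in the scene. Friction and masses are not known exactly. Their poses are not given: they have to be found in the camera images.
- stand: blue pump dismantling stand, fixed to the bench: base plate 170 x 200 x 14 mm, two cheeks at its +y and -y sides (outer faces 90 mm from the middle, bolts and clamp lever to 126 mm, top at 133 mm), the tilted pump cradle between them. Origin on the bench directly below the bore's mouth; its -x is the way the bore leans
- pump: cast injection pump clamped in the stand, tappet end up, fixed. Origin: centre of the mouth of the plunger bore, 145 mm above the bench; z points out along the bore (19 mm wide, 75 mm deep), which leans 20 degrees from vertical; y is level, along the stand's y. The mouth is the end of a neck 36 mm across, 14 mm high, on a shoulder 50 mm across, 16 mm high, on a flange 120 mm long in y
- plunger: steel plunger, a plain round rod 18 mm across, 123 mm long, about 0.24 kg, in the bore with 1 mm play, resting on the bore's bottom; 48 mm of it stands out of the mouth, hidden under the cap at first. It slides freely by its own weight, no spring, and drops back if let go. Origin at the centre of its inner end, z towards its outer end (the foot)
- plunger_foot (a point): centre of the plunger's outer end face; 48 mm out from the mouth at first, 78 mm when drawn 30 mm
- cap: yellow plastic dust cap, a round cup 43 mm across, 68 mm tall (wall 2.5 mm, 35 g), slipped loosely over the neck and plunger, its rim resting on the shoulder 14 mm below the mouth; it comes clear of the plunger after 62 mm along the bore. Origin at the centre of its open rim, z towards the closed end (at first along the bore)
- tray: open aluminium parts tray 240 x 170 x 35 mm (wall and floor 3 mm), fixed to the bench; origin at the centre of its underside, x along its length; the half towards its -x is free, the +x half holds the spring and spring plate
- tray_free (a point): middle of the tray's free half, on its inner floor (3 mm above the bench)
- spring: green compression spring, 46 mm across, 70 mm tall, standing upright in the tray's far half; origin at the centre of its underside
- spring_plate: flat steel spring plate (ring), 46 mm across, 8 mm thick, lying in the tray's far half; origin at the centre of its underside
- wrench: steel spanner 150 mm long, 8 mm thick, lying on the bench; origin under its middle, x along it
- screwdriver: screwdriver with red handle, 200 mm long, 26 mm thick, lying on the bench; origin under its middle, x along it
- delivery_holder: steel delivery-valve holder, 33 mm across, 52 mm tall, standing on the bench; origin at the centre of its underside
- injector: steel injector, 145 mm long, 26 mm thick, lying on the bench; origin under its middle, x along it
- oil_bottle: amber bottle with red cap, 64 mm across, 170 mm tall, standing on the bench; origin at the centre of its underside
Not all that is in view belongs to the job. What is shaped like the cap but brown or pink is not meant.

How it is judged (in metres and radians):
On the way, in this order (a step that is already met when the one before it is completed fails the run):
1. the cap is off the pump and lies released in the tray (x of cap in the frame of tray between -0.12 and 0.12 m and y of cap in the frame of tray between -0.085 and 0.085 m and z of cap in the frame of tray between -0.005 and 0.03 m and contact force between cap and tray above 0.1 N and contact force between the fingers and cap below 0.05 N and linear speed of cap below 0.03 m/s), for 0.2 s.
2. the fingers hold the plunger, drawn 22 to 38 mm out (z of plunger_foot in the frame of pump between 0.07 and 0.086 m and x of plunger_foot in the frame of pump between -0.004 and 0.004 m and y of plunger_foot in the frame of pump between -0.004 and 0.004 m and angle between the z axis of plunger and the z axis of pump, either way round below 0.05 rad and contact force between the fingers and plunger above 2 N and linear speed of plunger below 0.015 m/s), for 0.3 s.
At the end, for the whole second after the job is handed in: The cap rests released on the tray's floor; the fingers hold the plunger still, 22 to 38 mm farther out than at first (foot 70 to 86 mm from the mouth), in line with the bore (within 0.05 rad and 4 mm) and not forced against it (under 20 N) (all of step 1 and all of step 2 and contact force between plunger and pump below 20 N); the arm keeps its last pose, push and grip.
It fails at once if the plunger is drawn more than 60 mm out (it is about to leave the bore) (z of plunger_foot in the frame of pump above 0.108 m).
It fails at once if the plunger is forced against its bore (contact force between plunger and pump above 30 N).
It fails at once if the cap is dropped: let go more than 50 mm above the tray floor once off the pump (contact force between the fingers and cap below 0.01 N and z of cap in the frame of tray above 0.053 m and (z of cap in the frame of pump above 0.03 m or horizontal distance between cap and pump above 0.06 m)).
It fails at once if another part or tool is moved more than 30 mm (distance of any of spring, spring_plate, wrench, screwdriver, delivery_holder, injector, oil_bottle from where it was at the start of the episode above 0.03 m).
It also fails if it takes over 51 s, if anything falls off the work surface, if the arm or the gripper's body presses on something with over 40 N, if the wrist force passes 120 N, or if a joint passes its speed limit or range.

### The arm

A 6-joint arm with a two-finger parallel gripper is mounted at the origin on the work surface. World frame = base frame: x ahead of the robot, y to its left, z up, the work surface at z = 0. Lengths are in mm, angles in rad, forces in N, time in s.
With the tool pointing down it reaches from about 300 to 775 mm from the base axis. Payload 14.6 kg.
Tool frame: the origin (TCP) lies between the finger pads; the fingertips stand manip.tip_reach ahead of it and the grasp point (between the pads) lies 5 mm behind it (manip.tip_reach is the distance from the TCP to the fingertips, in mm); z points along the fingers, y is the line along which they close (so a half turn about z gives the same grasp; the last joint's range is limited). The gripper opens to 94 mm and grips with 3 to 60 N. Pads are 16 mm wide; open, the fingers measure 119 mm over their backs; the gripper's body (75 mm by 177 mm) begins 78 mm behind the grasp point.
Start: joints at [1.226, 0.3, 1.521, -0, 1.321, -0.067], TCP at [150.83, 528.904, 219.446] pointing down, gripper open.
Joint ranges: [-3.03, 3.03], [-0.79, 2.21], [0.23, 2.52], [-1.04, 4.18], [0, 3.07], [-2.55, 2.55]. Speed limits (rad/s): [2.22, 2.22, 2.57, 3.14, 3.14, 3.14].

### API

Orientations are given as [roll, pitch, yaw] about the fixed x, y, z axes, in that order (R = Rz(yaw) Ry(pitch) Rx(roll)).
In Python, from cell import manip gives the robot as it stands. The module is installed in compiled form; this text tells all that it offers.
- The arm moves only by the shell command python3 -m creep 'ROWS' [FORCE]. ROWS is JSON, a list of rows, each a list of 3 entries, a list of its own where there are three numbers: the opening, from -1 (shut) to 1 (fully open), then the shift along the tool's x, y, z in cm, then the turn about the tool's z in units of 5 degrees (1.0 is 5 degrees). In form: [[grip, [tx, ty, tz], roll], ...]. A call has 1 to 12 rows; each row is the pose to reach, as a shift and turn from the pose commanded when the call began, along the tool's axes at that moment; what a row does not reach only later rows make up. A row lasts 1/10 s, in which the tool goes at most 50 mm and 8.59 degrees, less where a joint would pass 70% of its speed; a pose out of reach is approached as far as the arm can. A call with a gripper value outside its range is refused whole. The fingers move at their own pace and stop on an object; FORCE is the grip in N (left out, the last holds). Time passes only in rows, so rows that repeat a pose let the fingers close. It gives the time, the measured TCP pose, the force, the opening and the grip force at its end, in the units of the state.
- manip.read_state(): the state, without advancing time (a new reading comes with each control period).
- manip.camera(name): name is "scene" or "top" or "wrist"; returns the picture (420x560x3 uint8, red, green, blue); there is no depth.
- manip.camera_params(name): a dict with "fovy" (degrees; the focal length in pixels is half the picture's height over the tangent of half this angle, whatever the lens; pixels are square), "cx", "cy" (the principal point, pixels), "origin" and "attitude" of the camera in the world. Camera axes: x right, y down, z forward; pixel columns grow to the right and rows downward; lengths in mm; the calibration is good to about 2 mm. A picture is of the moment at which its call begins: read the wrist's pose just before it. camera_params takes no time and is no camera call; for the wrist camera it gives the pose at the moment of the call.
- manip.sign_off(): hands the job in; it is judged then, once.
The state is a dict: "clock": time; "joints": joint angles; "qd": joint speeds; "effort": joint torques, N m; "eef_pos": TCP position; "eef_rot": TCP orientation; "wrist_force": force on the tool from outside, world axes, zero at the start; "moment": the same for the moment, N m; "finger_gap": finger opening in mm; "finger_force": force on a finger pad.
Only numpy, scipy, OpenCV 4.12 (cv2) and the standard library are available. Lean on these libraries where they do the work, as an engineer would, in place of code of your own. Each camera call takes 0.05 s, during which the arm holds its last target. There are 200 camera calls.

## Working session

There is one attempt and no reset: what is moved stays moved. The work goes in short steps, Python scripts to look and compute and a shell command to move; the robot and the scene stay as the last step left them, time stands still between calls to the robot, and variables do not carry over. Pictures are saved under pics/ and viewed, at most 10 in all, crops included, and the job is handed in when it is done.

```bash
mkdir -p pics
python3 - <<'E'
from cell import manip
import cv2
for n in("scene","top"):
    cv2.imwrite(f"pics/{n}0.png",manip.camera(n)[:,:,::-1]); print(n,manip.camera_params(n))
print(manip.camera_params("wrist")); print(manip.tip_reach, manip.read_state())
E
```

```text
scene {'fovy': 44.06964084408386, 'cx': 281.7606463303284, 'cy': 210.57310208834983, 'origin': array([1450.20569795, -408.14230148,  899.81008348]), 'attitude': array([-2.22632914, -0.01953548,  1.18764518])}
top {'fovy': 50.807889478720014, 'cx': 275.8070376523012, 'cy': 205.42851860394813, 'origin': array([ 300.56710192,   -8.54133739, 1579.3155529 ]), 'attitude': array([-3.01404839e+00, -1.05381651e-03, -1.59723897e+00])}
{'fovy': 68.59861044818848, 'cx': 286.1732833701198, 'cy': 204.39386083121857, 'origin': array([ 81.749642  , 548.27618014, 384.29614054]), 'attitude': array([ 2.88957067e+00, -3.22799926e-04,  1.29314754e+00])}
14.0 {'clock': 0.1, 'joints': array([ 1.22642453e+00,  3.00426052e-01,  1.52154099e+00, -2.30247056e-05,
        1.32067936e+00, -6.65638124e-02]), 'qd': array([-0.00183746, -0.00204779,  0.00010314,  0.00269395,  0.00079559,
        0.00030725]), 'effort': array([ 7.97738685e-04, -5.32644546e+01, -3.53282368e+01,  7.09677231e-02,
        2.35155568e-02, -2.32076314e-05]), 'eef_pos': array([150.7494289 , 528.70258657, 218.92798428]), 'eef_rot': array([-3.14053975e+00, -4.78370071e-05,  2.86379035e+00]), 'wrist_force': array([-0.66878593, -0.30706558, -0.59808207]), 'moment': array([-0.02826247, -0.03300424,  0.00761364]), 'finger_force': 0.0, 'finger_gap': 94.12013437829332}
```

View pics/scene0.png

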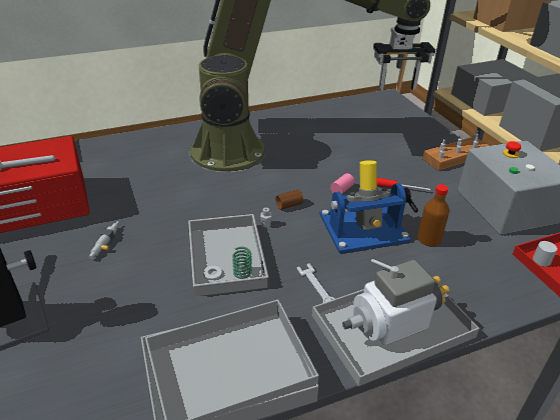

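View pics/top0.png

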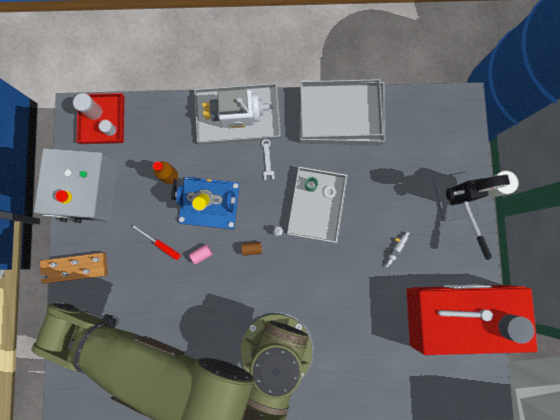

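Candidates for the cap, as scene pixel / top pixel:
- Yellow cup standing on the pump: (368,175) / (201,201).
- Pink cup lying on the bench: (342,184) / (201,253).
- Brown cup lying on the bench: (289,200) / (251,248).

I choose the yellow one. The tray with the spring and plate is at top (318,204), with its free half towards (311,225). Next is a close crop and the measurements.

```bash
cat > h.py <<'E'
import numpy as np, cv2
from cell import manip
from scipy.spatial.transform import Rotation as R
def cam(n):
    p=manip.camera_params(n); f=210/np.tan(np.radians(p["fovy"])/2)
    return p["origin"],R.from_euler("xyz",p["attitude"]).as_matrix(),f,p["cx"],p["cy"]
def ray(c,uv):
    d=c[1]@np.array([(uv[0]-c[3])/c[2],(uv[1]-c[4])/c[2],1]); return c[0],d/np.linalg.norm(d)
def plane(c,uv,z):
    o,d=ray(c,uv); return o+d*(z-o[2])/d[2]
def proj(c,P):
    q=c[1].T@(np.array(P)-c[0]); return np.array([c[3]+c[2]*q[0]/q[2],c[4]+c[2]*q[1]/q[2]])
def tri(a,b):
    (o1,d1),(o2,d2)=a,b
    s=np.linalg.lstsq(np.c_[d1,-d2],o2-o1,rcond=None)[0]
    p,q=o1+d1*s[0],o2+d2*s[1]; return (p+q)/2,np.linalg.norm(p-q)
def mask(im,lo,hi):
    return cv2.inRange(cv2.cvtColor(im,cv2.COLOR_RGB2HSV),lo,hi)
def big(m):
    n,l,s,c=cv2.connectedComponentsWithStats(m); i=1+np.argmax(s[1:,4]); return (l==i).astype(np.uint8)*255,s[i]
E
python3 - <<'E'
from h import *
S,T=[cv2.imread(f"pics/{n}0.png")[:,:,::-1] for n in("scene","top")]
a=cv2.resize(S[140:260,300:460],None,fx=3,fy=3,interpolation=2); b=cv2.resize(T[150:270,140:360],None,fx=3,fy=3,interpolation=2)
b=cv2.resize(b,(640,360)); 
cv2.imwrite("pics/crop1.png",np.hstack([cv2.resize(S[140:260,310:430],(360,360),interpolation=2),cv2.resize(T[155:255,160:270],(396,360),interpolation=2)])[:,:,::-1])
cs,ct=cam("scene"),cam("top")
for n,I,c in(("s",S,cs),("t",T,ct)):
    m,s=big(mask(I,(22,120,90),(34,255,255))); print("yellow",n,s,cv2.minAreaRect(cv2.findContours(m,0,2)[0][0]))
m=mask(T,(105,110,40),(125,255,255)); m[:,:150]=0;m[:,300:]=0; m,s=big(m); print("blue",s)
k=cv2.findContours(m,0,2)[0]; k=max(k,key=cv2.contourArea); bx=cv2.boxPoints(cv2.minAreaRect(k)); print(bx)
P=np.array([plane(ct,p,14) for p in bx]); print(P.round(1), [np.linalg.norm(P[i]-P[i-1]).round(1) for i in range(4)])
# tray: rim outline in top
for p in [(297,167),(348,173),(339,242),(289,236)]: print(plane(ct,p,35).round(1))
E
```

```text
yellow s [360 160  17  30 484] ((368.0, 174.5), (29.0, 16.0), 90.0)
yellow t [192 194  18  16 205] ((200.50001525878906, 201.0), (13.435027122497559, 17.677669525146484), 45.0)
blue [ 175  177   65   52 2134]
[[172.2927  222.36584]
 [177.52441 175.28049]
 [239.31708 182.14633]
 [234.08536 229.23169]]
[[450.2 353.5  14. ]
 [619.9 335.3  14. ]
 [588.9 113.3  14. ]
 [420.1 134.6  14. ]] [np.float64(221.0), np.float64(170.6), np.float64(224.1), np.float64(170.2)]
[634.4 -94.5  35. ]
[ 607.9 -275.    35. ]
[ 364.3 -232.1   35. ]
[389.7 -58.6  35. ]
```

View pics/crop1.png

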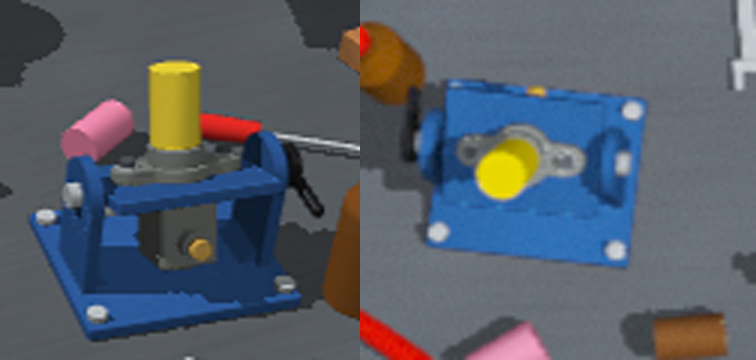

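```bash
cat >> h.py <<'E'
def go(P,yaw=None):
    s=manip.read_state(); M=R.from_euler("xyz",s["eef_rot"]).as_matrix()
    t=M.T@(np.array(P)-s["eef_pos"])/10
    # tool down: turning +about tool z lowers yaw
    r=0 if yaw is None else -np.degrees((yaw-s["eef_rot"][2]+np.pi)%(2*np.pi)-np.pi)/5
    print("shift cm",t.round(2),"roll",round(r,3),"at",s["eef_pos"].round(1),s["eef_rot"].round(4))
E
python3 - <<'E'
from h import *
cs,ct=cam("scene"),cam("top")
p,e=tri(ray(cs,(368.3,162.7)),ray(ct,(198.8,203.4))); print(p.round(1),e)
yw=np.radians(-6.8); x=np.array([np.cos(yw),np.sin(yw)])
a=np.array([-np.sin(np.radians(20))*x[0],-np.sin(np.radians(20))*x[1],np.cos(np.radians(20))])
m=p-54*a; print("mouth",m.round(1))
go([p[0],p[1],290],np.pi+yw)
E
```

```text
[492.  230.2 191.7] 3.083313125479504
mouth [510.3 228.  140.9]
shift cm [-41.   -19.36  -7.09] roll -1.823 at [150.7 528.7 218.9] [-3.1405 -0.      2.8638]
```

```bash
python3 -m creep '[[1,[0,0,-7],0],[1,[-20,-9,-7.1],-0.9],[1,[-41,-19.4,-7.1],-1.8],[1,[-41,-19.4,-7.1],-1.8],[1,[-41,-19.4,-7.1],-1.8],[1,[-41,-19.4,-7.1],-1.8],[1,[-41,-19.4,-7.1],-1.8],[1,[-41,-19.4,-7.1],-1.8],[1,[-41,-19.4,-7.1],-1.8],[1,[-41,-19.4,-7.1],-1.8],[1,[-41,-19.4,-7.1],-1.8],[1,[-41,-19.4,-7.1],-1.8]]' 10
python3 -m creep '[[1,[0,0,0],0],[1,[0,0,0],0],[1,[0,0,0],0]]'
python3 - <<'E'
from h import *
go([492,230.2,290],np.pi+np.radians(-6.8))
np.save("w1c.npy",np.array(cam("wrist"),dtype=object),allow_pickle=True)
I=manip.camera("wrist"); cv2.imwrite("pics/w1.png",I[:,:,::-1])
I=manip.camera("scene"); cv2.imwrite("pics/s1.png",I[:,:,::-1])
E
```

```text
clock: 1.3
eef_pos: [492.3, 229.1, 289.8]
eef_rot: [-3.141, -0.001, 3.019]
wrist_force: [-0.1, 0.2, -0.4]
finger_gap: 94.2
finger_force: 0.0
clock: 1.6
eef_pos: [491.2, 230.8, 290.6]
eef_rot: [3.141, 0.0, 3.022]
wrist_force: [-0.2, -0.6, -0.1]
finger_gap: 94.1
finger_force: 0.0
shift cm [-0.08 -0.05  0.06] roll -0.005 at [491.2 230.8 290.6] [3.1414e+00 2.0000e-04 3.0225e+00]
```

View pics/w1.png

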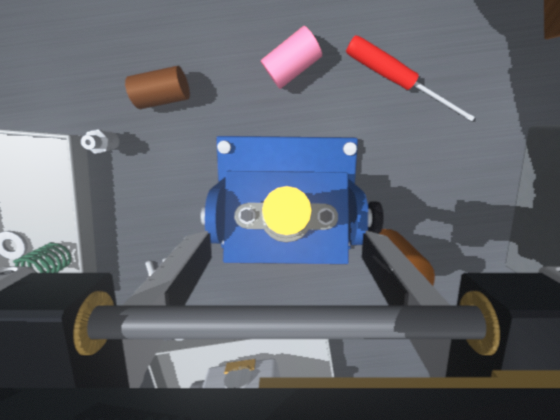

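Wrist view: the yellow cap's disc is at (286,210) and the stand is square to the picture, with base bolts at (224,147) and (350,148). Now I refine these.

Run:
```python
from h import *
I=cv2.imread("pics/w1.png")[:,:,::-1]; c=cam("wrist")
m,s=big(mask(I,(22,120,80),(34,255,255))); k=max(cv2.findContours(m,0,1)[0],key=cv2.contourArea)
print(s,cv2.minEnclosingCircle(k),cv2.fitEllipse(k))
mb,_=big(mask(I[:,:480],(100,110,40),(125,255,255))); 
# front edge of base plate (first blue row per column) and line fit
xs=np.arange(235,340); ys=np.array([np.argmax(mb[:,x]>0) for x in xs]); print(np.polyfit(xs,ys,1))
q=np.polyfit(xs,ys,1)
A,B=[plane(c,(x,np.polyval(q,x)),14) for x in(235,340)]; print("edge yaw",np.degrees(np.arctan2((B-A)[0],-(B-A)[1])),"edge",A,B)
# bolts: bright low-sat blobs
g=mask(I,(0,0,150),(179,60,255)); g[:135]=0; g[270:]=0
n,l,st,ce=cv2.connectedComponentsWithStats(g)
for i in range(1,n):
    if 20<st[i,4]<900 and 190<ce[i][0]<390: print(st[i],ce[i].round(1),plane(c,ce[i],18).round(1))
# disc via bright top: value
(x,y),r=cv2.minEnclosingCircle(k); print(plane(c,(x,y),195.7).round(1), plane(c,(x+r,y),195.7).round(1))
S=cv2.imread("pics/s1.png")[:,:,::-1]; m,s=big(mask(S,(22,120,80),(34,255,255))); print("scene yellow",s)
```

```text
[ 263  187   48   47 1766] ((286.5, 210.5), 24.052125930786133) ((286.775634765625, 210.22686767578125), (46.101566314697266, 46.947669982910156), 110.07105255126953)
[1.06469003e-02 1.33696721e+02]
edge yaw 172.55720350688944 edge [426.78319675 166.30647223  14.        ] [445.86689859 312.3884481   14.        ]
[217 141  14  12 131] [223.8 146.5] [438.8 149.1  18. ]
[343 142  14  13 137] [349.7 148.3] [462.3 324.1  18. ]
[234 203  67  39 765] [259.8 222.4] [555.2 183.5  18. ]
[200 208   5  17  69] [202.  215.7] [534.7 100.   18. ]
[492.3 230.7 195.7] [494.9 251.7 195.7]
scene yellow [360 160  17  30 484]
```

Run:
```python
from h import *
go([498.4,229.9,173.8],np.pi+np.radians(-7.5))
```

```text
shift cm [-0.69  0.02 11.68] roll 0.13 at [491.5 230.5 290.6] [3.1414e+00 3.0000e-04 3.0220e+00]
```

```bash
python3 -m creep '[[1,[-0.7,0,2],0.13],[1,[-0.7,0,5],0.13],[1,[-0.7,0,8],0.13],[1,[-0.7,0,10.5],0.13],[1,[-0.7,0,11.7],0.13],[1,[-0.7,0,11.7],0.13],[1,[-0.7,0,11.7],0.13]]'
python3 -m creep '[[-1,[0,0,0],0],[-1,[0,0,0],0],[-1,[0,0,0],0],[-1,[0,0,0],0]]' 8;python3 -m creep '[[-1,[0,0,0],0],[-1,[0,0,0],0],[-1,[0,0,0],0],[-1,[0,0,0],0]]' 8
```

```text
clock: 2.4
eef_pos: [499.2, 229.4, 174.6]
eef_rot: [3.141, 0.001, 3.01]
wrist_force: [0.9, 0.7, 0.8]
finger_gap: 94.1
finger_force: 0.0
clock: 2.8
eef_pos: [498.9, 229.1, 173.8]
eef_rot: [3.141, 0.0, 3.01]
wrist_force: [0.3, 0.6, 0.0]
finger_gap: 65.3
finger_force: 0.0
clock: 3.2
eef_pos: [498.9, 229.1, 173.5]
eef_rot: [3.142, -0.0, 3.01]
wrist_force: [0.6, -0.5, -0.8]
finger_gap: 43.5
finger_force: 8.0
```

```bash
python3 -m creep '[[-1,[0.17,0,-0.47],0],[-1,[0.34,0,-0.94],0],[-1,[0.51,0,-1.41],0],[-1,[0.68,0,-1.88],0],[-1,[0.86,0,-2.35],0],[-1,[0.86,0,-2.35],0]]'; python3 -m creep '[[-1,[0.34,0,-0.94],0],[-1,[0.68,0,-1.88],0],[-1,[1.03,0,-2.82],0],[-1,[1.37,0,-3.76],0],[-1,[1.71,0,-4.7],0],[-1,[2.05,0,-5.64],0],[-1,[2.05,0,-7],0],[-1,[2.05,0,-7],0],[-1,[2.05,0,-7],0]]'
python3 - <<'E'
from h import *
cv2.imwrite("pics/s2.png",cv2.resize(manip.camera("scene")[100:260,300:460],(640,640))[:600,:,::-1])
t=np.array([499,-165.]); 
go([440,-156,290]); s=manip.read_state()
# tray refinement in top view
T=manip.camera("top"); cv2.imwrite("pics/top2.png",T[:,:,::-1])
E
```

```text
clock: 3.8
eef_pos: [490.4, 230.3, 197.8]
eef_rot: [3.141, 0.001, 3.01]
wrist_force: [0.3, -0.4, -1.5]
finger_gap: 43.8
finger_force: 8.0
clock: 4.7
eef_pos: [470.1, 232.9, 267.0]
eef_rot: [3.141, 0.0, 3.009]
wrist_force: [0.1, -0.1, -1.1]
finger_gap: 43.4
finger_force: 8.0
shift cm [ -2.15 -38.94  -2.33] roll 0 at [470.  232.8 266.6] [-3.1413e+00 -4.0000e-04  3.0095e+00]
```

View pics/s2.png

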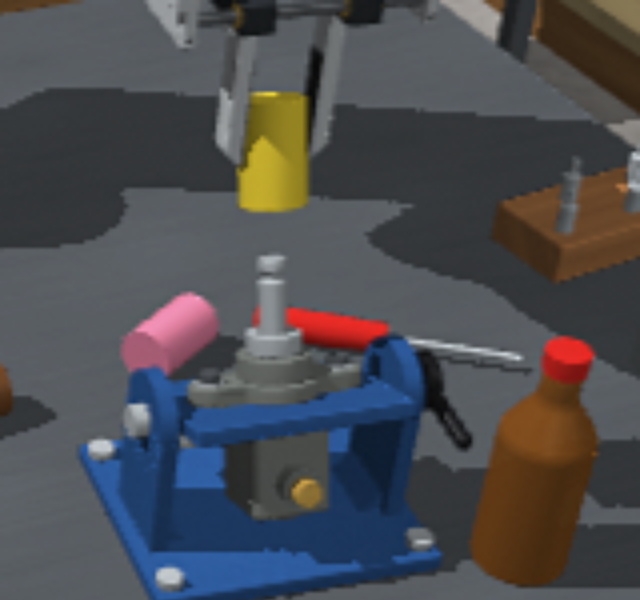

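```bash
python3 -m creep '[[-1,[0,-4,0],0],[-1,[0,-8,0],0],[-1,[-1,-12,0],0],[-1,[-2,-16,0],0],[-1,[-2,-20,0],0],[-1,[-2,-24,0],0],[-1,[-1,-28,0],0],[-1,[-0.5,-32,0],0],[-1,[-0.5,-36,0],0],[-1,[-0.5,-39,0],0],[-1,[-0.5,-39,0],0],[-1,[-0.5,-39,0],0]]'
python3 - <<'E'
from h import *
c=cam("wrist"); I=manip.camera("wrist"); cv2.imwrite("pics/w3.png",I[:,:,::-1]); np.savez("w3",o=c[0],R=c[1],k=c[2:])
go([423,-154,200])
E
```

```text
clock: 6.0
eef_pos: [423.4, -154.5, 266.5]
eef_rot: [3.141, -0.001, 3.008]
wrist_force: [0.9, 1.0, -0.1]
finger_gap: 43.7
finger_force: 8.0
shift cm [ 0.05 -0.01  6.66] roll 0 at [ 423.6 -154.   266.6] [ 3.1412e+00 -7.0000e-04  3.0093e+00]
```

View pics/w3.png

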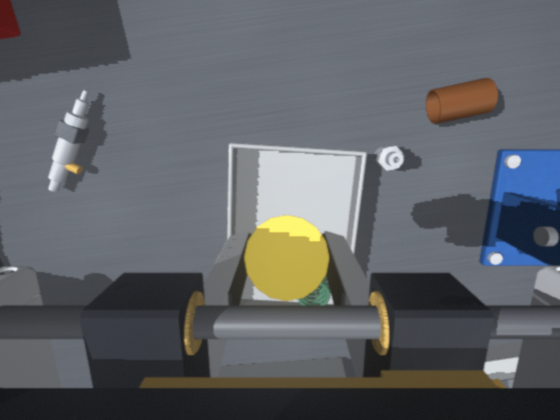

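Wrist view: the cap is held over the tray. The tray's near rim runs from (230,146) to (365,153), the spring is at about (315,292), and the holder at (391,158) is outside the tray.

Run:
```python
from h import *
c=cam("wrist"); ct=cam("top")
for p in[(230,146),(365,153)]: print("near rim",plane(c,p,35).round(1))
print("spring top view",plane(ct,(313,183),70).round(1),"plate",plane(ct,(329,191),10).round(1))
print("holder",plane(c,(391,158),52).round(1))
```

```text
near rim [ 368.5 -218.3   35. ]
near rim [399.9 -49.   35. ]
spring top view [ 568.9 -146.1   70. ] plate [ 548.9 -208.    10. ]
holder [408.1 -21.8  52. ]
```

```bash
python3 -m creep '[[-1,[-0.2,1.1,3],0],[-1,[-0.2,1.1,7],0],[-1,[-0.2,1.1,11],0],[-1,[-0.2,1.1,15],0],[-1,[-0.2,1.1,18],0],[-1,[-0.2,1.1,20],0],[-1,[-0.2,1.1,20.9],0],[-1,[-0.2,1.1,20.9],0],[-1,[-0.2,1.1,20.9],0]]'; python3 -m creep '[[-1,[0,0,0.1],0],[-1,[0,0,0.2],0],[-1,[0,0,0.2],0]]'
```

```text
clock: 6.95
eef_pos: [427.6, -143.5, 58.8]
eef_rot: [-3.141, 0.001, 3.01]
wrist_force: [-1.3, 0.2, -0.4]
finger_gap: 43.6
finger_force: 8.0
clock: 7.25
eef_pos: [427.2, -143.8, 56.3]
eef_rot: [-3.141, 0.001, 3.009]
wrist_force: [0.2, -0.4, -0.8]
finger_gap: 43.6
finger_force: 8.0
```

```bash
python3 -m creep '[[-1,[0,0,0.1],0],[-1,[0,0,0.2],0],[-1,[0,0,0.2],0]]';python3 -m creep '[[-1,[0,0,0.1],0],[-1,[0,0,0.2],0],[-1,[0,0,0.2],0]]'; python3 -m creep '[[-1,[0,0,0.1],0],[-1,[0,0,0.15],0],[-1,[0,0,0.15],0]]'
```

```text
clock: 7.55
eef_pos: [427.0, -143.7, 53.8]
eef_rot: [3.142, -0.0, 3.009]
wrist_force: [0.1, -0.9, -0.3]
finger_gap: 44.1
finger_force: 8.0
clock: 7.85
eef_pos: [427.0, -143.7, 51.8]
eef_rot: [3.142, -0.0, 3.01]
wrist_force: [-0.8, -0.6, -0.8]
finger_gap: 43.6
finger_force: 8.0
clock: 8.15
eef_pos: [427.6, -143.9, 51.1]
eef_rot: [-3.141, 0.001, 3.01]
wrist_force: [-1.1, 0.1, 7.8]
finger_gap: 43.7
finger_force: 8.0
```

Contact at 7.8 N, so I open the fingers.

```bash
python3 -m creep '[[0.1,[0,0,0],0],[0.2,[0,0,0],0],[0.4,[0,0,0],0],[1,[0,0,0],0],[1,[0,0,0],0],[1,[0,0,0],0],[1,[0,0,0],0],[1,[0,0,0],0]]'; python3 -m creep '[[1,[0,0,-3],0],[1,[0,0,-7],0],[1,[0,0,-11],0],[1,[0,0,-15],0],[1,[0,0,-19],0],[1,[0,0,-22],0],[1,[0,0,-22],0],[1,[0,0,-22],0]]'
python3 - <<'E'
from h import *
I=manip.camera("scene"); W=manip.camera("wrist")
a=cv2.resize(I[200:300,170:290],(480,400)); b=cv2.resize(W[120:380,160:420],(300,300))
o=np.zeros((400,780,3),np.uint8); o[:,:480]=a; o[:300,480:]=b
cv2.imwrite("pics/s4.png",o[:,:,::-1])
go([498.4,229.9,280])
E
```

```text
clock: 8.95
eef_pos: [427.0, -143.7, 50.4]
eef_rot: [-3.142, -0.0, 3.01]
wrist_force: [0.7, -0.6, 0.6]
finger_gap: 93.8
finger_force: 0.0
clock: 9.75
eef_pos: [427.0, -143.7, 270.3]
eef_rot: [-3.141, 0.0, 3.01]
wrist_force: [0.6, 0.8, -0.5]
finger_gap: 94.1
finger_force: 0.0
shift cm [-2.19 37.97 -1.06] roll 0 at [ 426.7 -143.6  269.2] [ 3.1411e+00 -1.9000e-03  3.0095e+00]
```

View pics/s4.png

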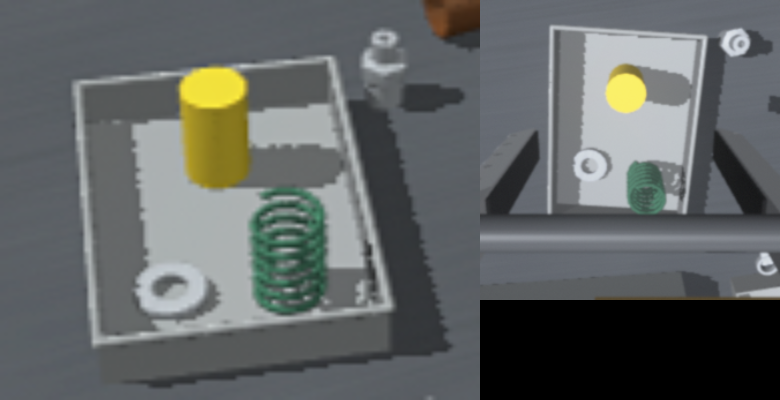

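The yellow cap stands upright in the tray's free half, clear of the spring and plate. Now to the plunger.

```bash
python3 -m creep '[[1,[-0.5,4,-1],0],[1,[-1,8,-1],0],[1,[-1,12,-1],0],[1,[-2,16,-1],0],[1,[-2,20,-1],0],[1,[-2,24,-1],0],[1,[-2.2,28,-1],0],[1,[-2.2,32,-1],0],[1,[-2.2,36,-1],0],[1,[-2.2,38,-1],0],[1,[-2.2,38,-1],0],[1,[-2.2,38,-1],0]]'; python3 -m creep '[[1,[0,0,0],0],[1,[0,0,0],0],[1,[0,0,0],0]]';python3 - <<'E'
from h import *
c=cam("wrist"); W=manip.camera("wrist")
np.savez("w5",o=c[0],R=c[1],k=np.array(c[2:]))
p=proj(c,(494.3,230.5,190.1)); print("predicted foot px",p, "mouth",proj(c,(510.6,228.3,145)))
u,v=p.astype(int); print(u-50,v-50)
cv2.imwrite("pics/w5.png",cv2.resize(W[v-50:v+50,u-50:u+50],(600,600),interpolation=cv2.INTER_NEAREST)[:,:,::-1])
go([499.8,229.7,170],np.pi+np.radians(-7.5))
E
```

```text
clock: 11.05
eef_pos: [498.6, 229.8, 279.2]
eef_rot: [-3.14, -0.002, 3.01]
wrist_force: [0.8, -0.1, 0.1]
finger_gap: 94.2
finger_force: 0.0
clock: 11.35
eef_pos: [499.0, 229.4, 280.6]
eef_rot: [3.142, 0.0, 3.008]
wrist_force: [1.5, 0.3, 0.5]
finger_gap: 93.9
finger_force: 0.0
predicted foot px [286.7331453  205.57360539] mouth [286.56112286 209.98818977]
236 155
shift cm [-0.08  0.03 11.06] roll -0.022 at [499.  229.5 280.6] [3.1415e+00 2.0000e-04 3.0087e+00]
```

View pics/w5.png

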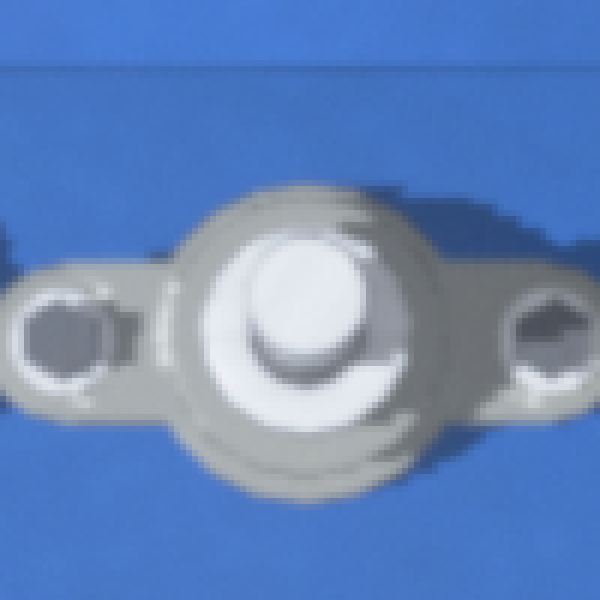

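The foot's disc is at (287,204.5) and the neck is centred at (287,210), within 1 px of the prediction. Descending.

```bash
python3 -m creep '[[1,[-0.08,0.05,2],0],[1,[-0.08,0.05,5],0],[1,[-0.08,0.05,8],0],[1,[-0.08,0.05,10],0],[1,[-0.08,0.05,11.05],0],[1,[-0.08,0.05,11.05],0],[1,[-0.08,0.05,11.05],0],[1,[-0.08,0.05,11.05],0]]'; python3 -m creep '[[-0.2,[0,0,0],0],[-0.4,[0,0,0],0],[-0.45,[0,0,0],0],[-0.5,[0,0,0],0],[-0.5,[0,0,0],0],[-0.5,[0,0,0],0],[-0.5,[0,0,0],0]]' 6
```

```text
clock: 12.2
eef_pos: [500.3, 230.6, 171.2]
eef_rot: [3.141, 0.002, 3.009]
wrist_force: [0.3, -0.3, -0.0]
finger_gap: 94.1
finger_force: 0.0
clock: 12.9
eef_pos: [499.7, 230.5, 169.9]
eef_rot: [-3.142, -0.0, 3.01]
wrist_force: [0.8, -0.2, 0.5]
finger_gap: 41.7
finger_force: 0.0
```

```bash
python3 -m creep '[[-0.55,[0,0,0],0],[-0.58,[0,0,0],0],[-0.61,[0,0,0],0],[-0.64,[0,0,0],0],[-0.67,[0,0,0],0],[-0.7,[0,0,0],0],[-0.7,[0,0,0],0],[-0.7,[0,0,0],0]]'; python3 -c "
from h import *
go([499.8,229.7,170])"
```

```text
clock: 13.7
eef_pos: [499.8, 230.3, 170.0]
eef_rot: [-3.141, 0.0, 3.009]
wrist_force: [-0.7, -3.0, 0.9]
finger_gap: 18.4
finger_force: 6.0
shift cm [-0.01 -0.06 -0.  ] roll 0 at [499.8 230.3 170. ] [-3.1413e+00  1.0000e-04  3.0095e+00]
```

```bash
python3 -m creep '[[-0.7,[0,-0.02,0],0],[-0.8,[0,-0.04,0],0],[-1,[0,-0.04,0],0],[-1,[0,-0.04,0],0],[-1,[0,-0.04,0],0]]' 12;  python3 -c "
from h import *
for i in range(4):
  s=manip.read_state();print(s['wrist_force'].round(1),s['moment'].round(2),s['finger_force']); manip.camera('top')"
```

```text
clock: 14.2
eef_pos: [499.7, 230.1, 170.0]
eef_rot: [3.141, 0.0, 3.01]
wrist_force: [1.3, -0.4, -0.0]
finger_gap: 17.8
finger_force: 12.0
[ 1.3 -0.4 -0. ] [-0.2  -0.03  0.01] 12.000745832920074
[ 0.7 -0.2  1.1] [-0.21 -0.13 -0.05] 12.000716775655746
[ 0.9 -0.5  1.2] [-0.2  -0.09  0.02] 12.000499069690704
[-0.3 -0.1  0.4] [-0.16 -0.11 -0.02] 12.000360041856766
```

```bash
python3 -m creep '[[-1,[0.07,0,-0.19],0],[-1,[0.14,0,-0.38],0],[-1,[0.21,0,-0.56],0],[-1,[0.27,0,-0.75],0],[-1,[0.34,0,-0.94],0],[-1,[0.34,0,-0.94],0],[-1,[0.34,0,-0.94],0]]'
```

```text
clock: 15.1
eef_pos: [496.3, 230.5, 179.4]
eef_rot: [3.142, -0.0, 3.01]
wrist_force: [0.4, 0.3, -1.4]
finger_gap: 17.8
finger_force: 12.0
```

```bash
python3 -m creep '[[-1,[0.07,0,-0.19],0],[-1,[0.14,0,-0.38],0],[-1,[0.21,0,-0.56],0],[-1,[0.27,0,-0.75],0],[-1,[0.34,0,-0.94],0],[-1,[0.41,0,-1.13],0],[-1,[0.48,0,-1.32],0],[-1,[0.55,0,-1.5],0],[-1,[0.62,0,-1.69],0],[-1,[0.69,0,-1.88],0],[-1,[0.69,0,-1.88],0],[-1,[0.69,0,-1.88],0]]'; python3 -m creep '[[-1,[0,0,0],0],[-1,[0,0,0],0],[-1,[0,0,0],0],[-1,[0,0,0],0],[-1,[0,0,0],0]]'
python3 - <<'E'
from h import *
s=[]
for i in range(6): s.append(manip.read_state()["wrist_force"]); I=manip.camera("scene")
print(np.mean(s,0).round(2))
c=cam("wrist"); W=manip.camera("wrist"); cs=cam("scene")
a=np.radians(20); y=np.radians(-7.5)
f=np.array([510.6,228.3,145])+78*np.array([-np.sin(a)*np.cos(y),-np.sin(a)*np.sin(y),np.cos(a)])
print("predicted foot px wrist",proj(c,f),"scene",proj(cs,f))
S=cv2.resize(I[120:220,310:430],(480,400),interpolation=0); b=cv2.resize(W[130:280,210:360],(300,300),interpolation=0)
o=np.zeros((400,780,3),np.uint8); o[:,:480]=S; o[:300,480:]=b; cv2.imwrite("pics/e.png",o[:,:,::-1])
E
```

```text
clock: 16.3
eef_pos: [489.5, 231.4, 198.2]
eef_rot: [3.142, -0.0, 3.01]
wrist_force: [0.1, 0.5, -2.2]
finger_gap: 17.5
finger_force: 12.0
clock: 16.8
eef_pos: [489.5, 231.4, 198.1]
eef_rot: [3.142, 0.0, 3.01]
wrist_force: [-0.4, 0.8, -1.7]
finger_gap: 17.8
finger_force: 12.0
[-0.09  0.09 -1.85]
predicted foot px wrist [285.81038668 259.44082797] scene [367.97595619 152.20413923]
```

View pics/e.png

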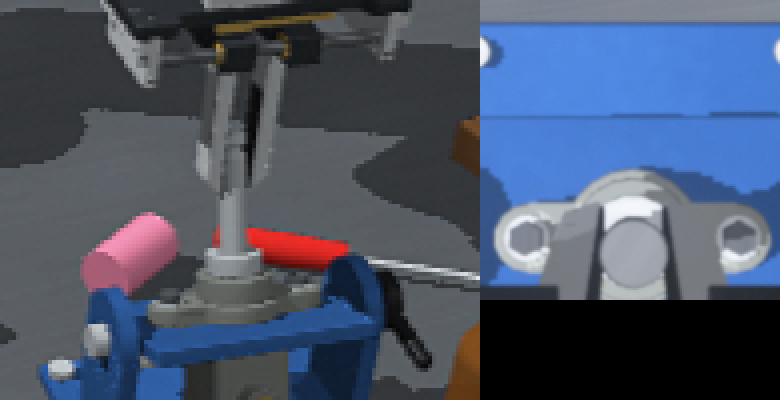

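The plunger stands drawn out between the fingers. Its foot is at wrist (287,257.5) against a predicted (286,259), and at scene row 151 against 152. The side load is about zero and the arm carries the plunger's weight.

```bash
python3 -c "
from cell import manip
print(manip.sign_off())"
```

```text
the job is handed in; nothing more can be done
None
```

I set the yellow dust cap upright in the tray's free half, and the arm is holding the plunger still at about 30 mm out, in line with its bore with almost no side force; the job is handed in, but no verdict came back.

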